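# Hold a sample cassette over the detector window

### The job

Swing the red-handled ejector lever of the sample dock all the way to its stop and let it spring back fully, so that the orange cassette is pushed out from under the hood. Then take the cassette by its black fin, lift it over the grey lead bricks and finish while still holding it, level and still, about 10 mm above the silver detector window, centred on it and with its long side along the window's long side. Do not touch the detector or the bricks with anything, and leave the other things on the bench where they are.

Things in the scene. Friction and masses are not known exactly. Their poses are not given: they have to be found in the camera images.
- dock: White sample dock, fixed. Origin: bench level, under its channel; z up. The channel (floor 20 mm up, 37 mm wide) runs along x. A blue hood with clear roof covers x=0 to 87 mm (49 mm wide, top 84 mm up); x=0 to -89 mm is open above, with 8 mm high rails along the sides and end. The cassette comes out towards -x. The lever is on the +y side. Position and yaw vary.
- lever (a joint): Ejector lever on a vertical axis, rad: 0 at rest, 1.157 at its stop, growing clockwise seen from above. The handle swings towards the dock's +x while an upright pin in the channel pushes the cassette towards the dock's -x. Its spring takes 1.2 N at the handle to start, 3.5 N at the stop, and returns it when let go; the cassette stays where it was pushed.
- lever_handle (a point): Point on the axis of the lever's upright red handle post, 75 mm above the bench; moves with the lever. The post is round, 18 mm across, from 44 to 100 mm above the bench, on the end of a flat steel bar (14 mm wide, 34 to 44 mm above the bench), 100 mm from the pivot axis.
- lever_pivot (a point): Point on the lever's vertical pivot axis, 75 mm above the bench (in the dock's frame at x=20, y=65 mm). Nothing stands higher than 46 mm above the bench there.
- cassette: Orange cassette, 70 to 140 g: base 50 x 34 x 14 mm (x, y, z) with a black fin on top, 30 mm long in x, 12 mm thick in y, 14 to 56 mm above the underside, to be gripped across the 12 mm. Origin: centre of the underside; z up. Starts under the dock's hood, long side along the channel; a full lever stroke leaves its centre about 51 mm from the dock's origin towards the dock's -x.
- detector: White and blue detector fixed to the bench, 110 x 86 mm, 50 mm high, with a black 66 x 50 mm block on top reaching 60 mm. Origin: centre of its underside; z up; x along its long side. Position and yaw vary.
- window (a point): Centre of the silver window, 54 mm (along the detector's x) by 38 mm, flush in the black top of the detector, 60 mm above the bench.
- shield: Three grey lead bricks, each 200 x 50 x 100 mm high, fixed round the detector in a U open towards its +x. Same origin and axes as the detector. Inner faces 76 mm from the window's centre on the +y and -y sides, 75 mm on the -x side; outer faces 126, 126 and 125 mm; the side bricks run from x=-74 to +126 mm. Top 100 mm above the bench.
- mouse: Black computer mouse, 105 x 60 x 32 mm, to be left alone. Origin: centre of underside.
- cup_a: Small steel sample cup, 34 mm across, 22 mm high, to be left alone. Origin: centre of underside.
- cup_b: Second small steel sample cup like the other, to be left alone. Origin: centre of underside.
- wash_bottle: White bottle with red cap, 60 mm across, 150 mm high, to be left alone. Origin: centre of underside.
- jar: Amber jar with black lid, 64 mm across, 75 mm high, to be left alone. Origin: centre of underside.
- dish: Clear shallow glass dish, 90 mm across, 15 mm high, to be left alone. Origin: centre of underside.
- spoon: Steel sampling spoon 180 mm long lying flat, to be left alone. Its origin is on the tool.
Not all that is in view belongs to the job. What is shaped like the detector but pink is not meant.

How it is judged:
By the outcome, as a careful person would: the job done as asked, in the order asked, and still so for the second after the job is handed in, while the arm keeps its last pose, push and grip.
It also fails if it takes over 58 s, if anything falls off the work surface, if the arm or the gripper's body presses on something with over 40 N, if the wrist force passes 120 N, or if a joint passes its speed limit or range.

### The arm

A 6-joint arm with a two-finger parallel gripper is mounted at the origin on the work surface. World frame = base frame: x ahead of the robot, y to its left, z up, the work surface at z = 0. Lengths are in m, angles in rad, forces in N, time in s.
With the tool pointing down it reaches from about 0.3 to 0.775 m from the base axis. Payload 14.6 kg.
Tool frame: the origin (TCP) lies midway between the tips of the shut fingers; the grasp point (between the pads) lies 19 mm behind it (ctrl.grip_depth is the distance from the TCP to the grasp point, in m); z points along the fingers, x is the direction in which the jaws open and shut, and the axes are right-handed (so a half turn about z gives the same grasp; the last joint's range is limited). The gripper opens to 94 mm and grips with 3 to 60 N. Pads are 16 mm wide; open, the fingers measure 119 mm over their backs; the gripper's body (75 mm by 177 mm) begins 78 mm behind the grasp point.
Start: joints at [-1.281, 0.3, 1.521, -0, 1.321, -0.067], TCP at [0.192, -0.515, 0.205] pointing down, gripper open.
Joint ranges: [-3.03, 3.03], [-0.79, 2.21], [0.23, 2.52], [-1.04, 4.18], [0, 3.07], [-2.55, 2.55]. Speed limits (rad/s): [2.22, 2.22, 2.57, 3.14, 3.14, 3.14].

### API

Orientations are given as [roll, pitch, yaw] about the fixed x, y, z axes, in that order (R = Rz(yaw) Ry(pitch) Rx(roll)).
In Python, from station import ctrl gives the robot as it stands.
- The arm moves only by the tool play_rows, never from a script. Its argument "steps" is a list that holds one entry, the list of rows, each a list of 7 numbers: the shift along the tool's x, y, z in cm, then the turn, a rotation vector about the tool's x, y, z in rad, then the opening, from 0 (shut) to 1 (fully open). In form: [[[x, y, z, ax, ay, az, hand], ...]]. A call has 1 to 20 rows; each row is the pose to reach, as a shift and turn from the pose measured when the call began, along the tool's axes at that moment; what a row does not reach only later rows make up. A row lasts 1/12 s, in which the tool goes at most 41.7 mm and 7.16 degrees, less where a joint would pass 70% of its speed; a pose out of reach is approached as far as the arm can. A call with a gripper value outside its range is refused whole. The fingers move at their own pace and stop on an object; "force" is the grip in N (left out, the last holds). Time passes only in rows, so rows that repeat a pose let the fingers close. It gives the time, the measured TCP pose, the force and the opening at its end, in the units of the state.
- ctrl.get_obs(): the state, without advancing time (a new reading comes with each control period).
- ctrl.camera(name): name is "scene" or "top" or "wrist"; returns a dict with "frame" (420x560x3 uint8, blue, green, red), "fovy" (degrees; the focal length in pixels is half the picture's height over the tangent of half this angle, whatever the lens; pixels are square), "cx", "cy" (the principal point, pixels), "world_to_cam" (4x4, takes a point from world to camera coordinates). Camera axes: x right, y up, looking along -z (the intrinsics and any distortion apply to the point x, -y, -z); pixel columns grow to the right and rows downward; lengths in m; the calibration is good to about 2 mm. A picture is of the moment at which its call begins. There is no depth.
- ctrl.hand_in(): hands the job in, once; it reports no verdict.
The state is a dict: "time_s": time; "qpos": joint angles; "joint_vel": joint speeds; "tau": joint torques, N m; "ee_pos": TCP position; "eef_rot": TCP orientation; "force": force on the tool from outside, world axes, zero at the start; "moment": the same for the moment, N m; "grip_width": finger opening in m.
Only numpy, scipy, OpenCV 4.12 (cv2) and the standard library are available. Lean on these libraries where they do the work, as an engineer would, in place of code of your own. Each camera call takes 0.05 s, during which the arm holds its last target. There are 200 camera calls.

## Working session

There is one attempt and no reset: what is moved stays moved. The work goes in short steps, Python scripts to look and compute and a tool call to move; the robot and the scene stay as the last step left them, time stands still between calls to the robot, and variables do not carry over. Pictures are saved under pics/ and viewed, about 8 in all and at most 12, crops included, and the job is handed in when it is done.

Besides the shell and the picture viewer there is one more tool, called after "Emit:" by a JSON object that holds its "fn" and its "kwargs". play_rows: Moves the arm, as the interface text tells. Its arguments: {"type":"object","properties":{"steps":{"type":"array"},"force":{"type":"number"}},"required":["steps"]}

```bash
ls; mkdir -p pics; cat > h.py <<'E'
import numpy as np, cv2
from station import ctrl
def cam(n):
    c=ctrl.camera(n); return c
def ray(c,u,v):
    f=210/np.tan(np.radians(c['fovy'])/2); M=np.array(c['world_to_cam']); R=M[:3,:3]; o=-R.T@M[:3,3]
    d=R.T@np.array([(u-c['cx'])/f,-(v-c['cy'])/f,-1]); return o,d
def atz(c,u,v,z):
    o,d=ray(c,u,v); return o+d*(z-o[2])/d[2]
def proj(c,p):
    f=210/np.tan(np.radians(c['fovy'])/2); M=np.array(c['world_to_cam']); q=M[:3,:3]@np.array(p)+M[:3,3]
    return np.array([c['cx']+f*q[0]/-q[2], c['cy']+f*-q[1]/-q[2]])
E
python3 - <<'E'
from h import *
import pickle
for n in ['top','scene']:
    c=cam(n); pickle.dump(c,open(n+'0.pkl','wb')); print({k:v for k,v in c.items() if k!='frame'})
    cv2.imwrite(f'pics/{n}0.png',cv2.resize(c['frame'],(800,600),interpolation=cv2.INTER_CUBIC))
print(ctrl.get_obs())
E
```

```text
pics
{'fovy': 43.319613817454254, 'cx': 274.29404433213347, 'cy': 209.2983693161782, 'world_to_cam': array([[ 0.0040938 , -0.99997256,  0.00617412, -0.01111981],
       [ 0.99797697,  0.0044772 ,  0.06341857, -0.51546874],
       [-0.06344447,  0.005902  ,  0.99796792, -1.55204655],
       [ 0.        ,  0.        ,  0.        ,  1.        ]])}
{'fovy': 47.99080989948902, 'cx': 273.3743238607489, 'cy': 214.83110192655843, 'world_to_cam': array([[ 0.36477293,  0.93105898, -0.00835935, -0.17675186],
       [-0.79773302,  0.31714287,  0.51287662,  0.35492266],
       [ 0.4801695 , -0.18041498,  0.85842163, -1.5723839 ],
       [ 0.        ,  0.        ,  0.        ,  1.        ]])}
{'time_s': 0.1, 'qpos': array([-1.28059777e+00,  3.00390994e-01,  1.52148884e+00,  3.83303832e-05,
        1.32072687e+00, -6.66218492e-02]), 'joint_vel': array([ 1.66672305e-04, -1.18254148e-03, -2.23563075e-03,  8.45998733e-06,
       -5.36942767e-05,  6.43971014e-04]), 'tau': array([ 6.15229237e-04, -5.32650876e+01, -3.53290737e+01,  7.09675415e-02,
        2.35237082e-02, -4.72870818e-05]), 'ee_pos': array([ 0.19204275, -0.51513785,  0.2049693 ]), 'eef_rot': array([-3.14148810e+00,  1.00932146e-03, -1.21398537e+00]), 'force': array([-0.11438952, -0.14785107, -1.08724545]), 'moment': array([-0.00467203, -0.05349272, -0.04260462]), 'grip_width': 0.09382580935951593}
```

View pics/top0.png

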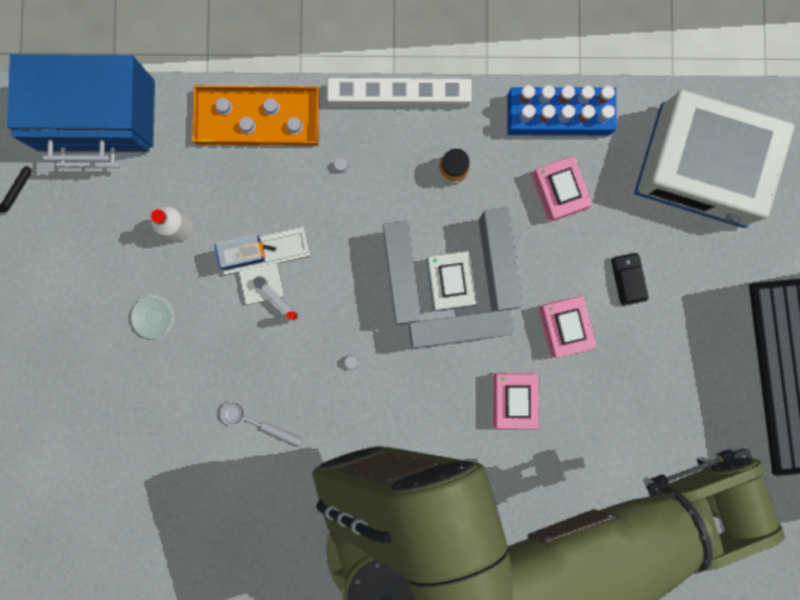

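View pics/scene0.png

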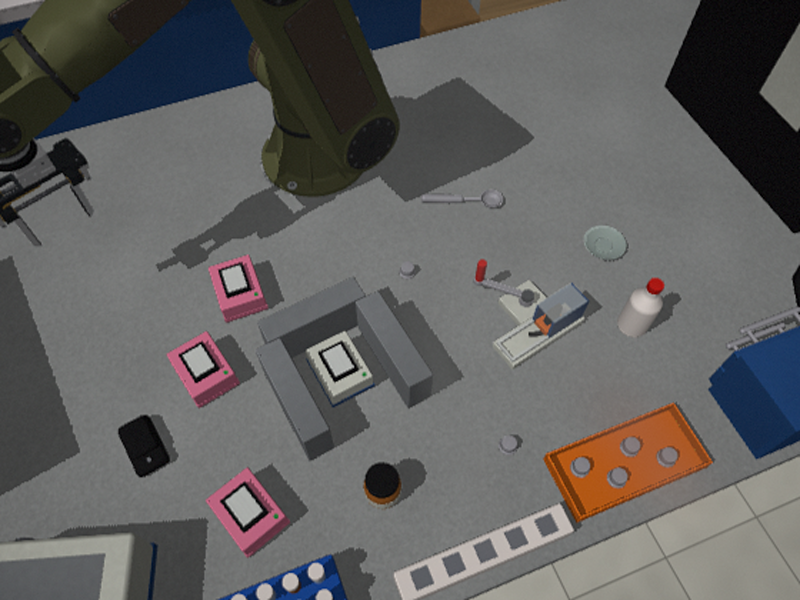

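The top view shows the dock at about (262,255), with the hood to the left, the red handle at (291,316) and the pivot at (262,285). The detector window is at (453,280), inside bricks that open towards the top of the picture. I'll enlarge the dock and detector to measure them.

```bash
python3 - <<'E'
from h import *
import pickle
a=pickle.load(open('top0.pkl','rb'));b=pickle.load(open('scene0.pkl','rb'))
A=cv2.resize(a['frame'][140:245,147:347],None,fx=4,fy=4,interpolation=cv2.INTER_CUBIC)[:, :800]
B=np.hstack([cv2.resize(b['frame'][170:215+0,330:430],None,fx=4,fy=4,interpolation=cv2.INTER_CUBIC),cv2.resize(b['frame'][225:270,190:290],None,fx=4,fy=4,interpolation=cv2.INTER_CUBIC)])
cv2.imwrite('pics/crop0.png',np.vstack([A,B]))
# red, window
for n,c in(('top',a),('scene',b)):
    h=cv2.cvtColor(c['frame'],cv2.COLOR_BGR2HSV)
    m=((h[...,0]<6)|(h[...,0]>174))&(h[...,1]>170)&(h[...,2]>100)
    k,l,s,ce=cv2.connectedComponentsWithStats(m.astype(np.uint8))
    print(n,[(s[i],ce[i].round(1)) for i in range(1,k) if s[i][4]>8])
print(atz(a,291/1.4286,316/1.4286,.1),atz(a,453/1.4286,280/1.4286,.06),atz(a,262/1.4286,285/1.4286,.046))
E
```

```text
top [(array([106, 147,  10,   9,  72], dtype=int32), array([110.3, 151.1])), (array([201, 218,   7,   5,  29], dtype=int32), array([203.7, 220.2]))]
scene [(array([333, 182,   7,  15,  66], dtype=int32), array([335.8, 188.8])), (array([453, 195,  12,  11, 100], dtype=int32), array([458.2, 199.9]))]
[0.47591397 0.18922273 0.1       ] [ 0.55180941 -0.13216592  0.06      ] [0.54102848 0.25593059 0.046     ]
```

View pics/crop0.png

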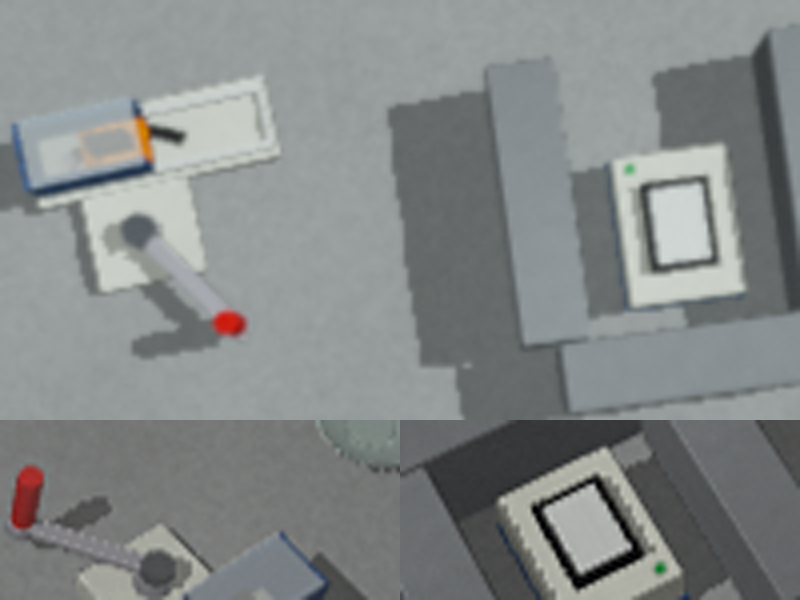

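The crop shows window corners at about (648,185), (706,178), (715,262) and (657,270), the pivot cap at (139,228), the handle top at (229,323), and hood roof corners at (14,124), (136,98), (152,172) and (30,190). Now I'll fit the poses.

```bash
cat > fit.py <<'E'
from h import *
import pickle
from scipy.optimize import least_squares
a=pickle.load(open('top0.pkl','rb'))
def px(u,v): return ((u+.5)/4-.5+147,(v+.5)/4-.5+140)
P=lambda u,v,z: atz(a,*px(u,v),z)
def fit(loc,pix,p0):
    loc=np.array(loc);pix=np.array([px(*p) for p in pix])
    def r(p):
        cs,s=np.cos(p[2]),np.sin(p[2])
        return np.concatenate([proj(a,[p[0]+cs*l[0]-s*l[1],p[1]+s*l[0]+cs*l[1],l[2]])-q for l,q in zip(loc,pix)])
    o=least_squares(r,p0); return o.x,o.fun.reshape(-1,2).round(1)
w,e=fit([(.027,.019,.06),(.027,-.019,.06),(-.027,-.019,.06),(-.027,.019,.06)],[(648,185),(706,178),(715,262),(657,270)],[.55,-.13,.1]);print('win',w,np.degrees(w[2]),e.tolist())
d,e=fit([(.02,.065,.046),(.087,-.0245,.084),(0,-.0245,.084),(0,.0245,.084),(.087,.0245,.084)],[(139,228),(14,124),(136,98),(152,172),(30,190)],[.6,.25,1.75]);print('dock',d,np.degrees(d[2]),e.tolist())
p=P(139,228,.046);h=P(229,323,.1);print(p,h,np.linalg.norm((p-h)[:2]),'end',P(262,75,.028),P(278,155,.028))
c,s=np.cos(d[2]),np.sin(d[2]);W=lambda x,y:d[:2]+np.array([c*x-s*y,s*x+c*y])
pv=W(.02,.065);v=h[:2]-pv;print('pivot',pv,'handle ang',np.degrees(np.arctan2(v[1],v[0])),np.hypot(*v),'cass',W(-.051,0),'end',W(-.089,0))
E
python3 fit.py
```

```text
win [ 0.55308529 -0.13189535  0.11446895] 6.558587449740479 [[0.8, 1.2], [-0.7, 1.5], [-0.8, -1.0], [0.7, -1.6]]
dock [0.61392043 0.25386207 1.77201824] 101.52916664016641 [[0.5, 1.1], [0.5, -0.2], [0.1, 0.4], [-0.7, -1.3], [-0.3, 0.1]]
[0.54938602 0.26193471 0.046     ] [0.47821636 0.18875032 0.1       ] 0.10208366633397227 end [0.66498905 0.17580632 0.028     ] [0.60550642 0.16331507 0.028     ]
pivot [0.54623459 0.2604672 ] handle ang -133.48379007364352 0.09884224792991465 cass [0.62411363 0.20389109] end [0.63170857 0.16665782]
```

```bash
cat > go.py <<'E'
import sys
from h import *
from scipy.spatial.transform import Rotation as R
def rel(x,y,z,yaw,o=None):
    o=o or ctrl.get_obs(); r=R.from_euler('xyz',o['eef_rot']); t=R.from_euler('xyz',[np.pi,0,yaw])
    return np.r_[r.inv().apply(np.array([x,y,z])-o['ee_pos'])*100,(r.inv()*t).as_rotvec()].round(3).tolist()
if __name__=='__main__':
    for a in sys.argv[1:]: print(rel(*map(float,a.split(','))))
E
python3 go.py .503,.165,.205,.811
```

```text
[-52.869, -52.894, 0.056, -0.001, 0.001, -2.025]
```

Emit:
{"fn": "play_rows", "kwargs": {"steps": [[[-53,-53,0,0,0,-2.02,0],[-53,-53,0,0,0,-2.02,0],[-53,-53,0,0,0,-2.02,0],[-53,-53,0,0,0,-2.02,0],[-53,-53,0,0,0,-2.02,0],[-53,-53,0,0,0,-2.02,0],[-53,-53,0,0,0,-2.02,0],[-53,-53,0,0,0,-2.02,0],[-53,-53,0,0,0,-2.02,0],[-53,-53,0,0,0,-2.02,0],[-53,-53,0,0,0,-2.02,0],[-53,-53,0,0,0,-2.02,0],[-53,-53,0,0,0,-2.02,0],[-53,-53,0,0,0,-2.02,0],[-53,-53,0,0,0,-2.02,0],[-53,-53,0,0,0,-2.02,0],[-53,-53,0,0,0,-2.02,0],[-53,-53,0,0,0,-2.02,0],[-53,-53,0,0,0,-2.02,0],[-53,-53,0,0,0,-2.02,0]]]}}

```text
time_s: 1.77
ee_pos: [0.5034, 0.168, 0.2045]
eef_rot: [-3.14, 0.001, 0.809]
force: [-0.3, -0.1, -0.0]
grip_width: 0.0003
```

```bash
python3 go.py .503,.165,.205,.811 .503,.165,.062,.811
```

```text
[-0.242, 0.176, -0.046, -0.002, 0.001, -0.002]
[-0.228, 0.201, 14.254, -0.002, 0.001, -0.002]
```

Emit:
{"fn": "play_rows", "kwargs": {"steps": [[[-0.2,0.2,4,0,0,0,0],[-0.2,0.2,8,0,0,0,0],[-0.2,0.2,11,0,0,0,0],[-0.2,0.2,13,0,0,0,0],[-0.2,0.2,14.2,0,0,0,0],[-0.2,0.2,14.2,0,0,0,0],[-0.2,0.2,14.2,0,0,0,0]]]}}

```text
time_s: 2.35
ee_pos: [0.5029, 0.1643, 0.0627]
eef_rot: [-3.139, 0.002, 0.808]
force: [-0.4, -0.2, -0.2]
grip_width: 0.0007
```

```bash
python3 - <<'E'
from go import *
o=ctrl.get_obs(); print(o['ee_pos'],o['eef_rot'])
c=cam('wrist'); f=c['frame']
c2=cam('top'); g=c2['frame'][140:245,147:287]
cv2.imwrite('pics/w1.png',np.vstack([cv2.resize(f,(560,420))[:, :],cv2.resize(g,(240,180))[:, :].repeat(1,0) if 0 else np.zeros((0,560,3),np.uint8)]))
pv=np.array([.5462,.2605])
for off in (-.004,):
  for k in range(0,73,6):
    th=np.radians(-133.5-k); rd=np.array([np.cos(th),np.sin(th)]); tg=np.array([np.sin(th),-np.cos(th)])
    # tool centre on post radius .1, 17 mm behind
    p=pv+.1*rd-(.017)*tg
    print(k,rel(*p,.062,.811-np.radians(k),o))
E
```

```text
[0.50293718 0.1642521  0.06273404] [-3.13947494e+00  1.71112781e-03  8.07608399e-01]
0 [-0.047, -1.787, 0.077, -0.002, 0.002, -0.003]
6 [-0.174, -2.841, 0.08, -0.002, 0.002, 0.101]
12 [-0.191, -3.902, 0.082, -0.002, 0.002, 0.206]
18 [-0.096, -4.96, 0.084, -0.002, 0.002, 0.311]
24 [0.109, -6.002, 0.086, -0.002, 0.002, 0.415]
30 [0.422, -7.016, 0.088, -0.002, 0.002, 0.52]
36 [0.839, -7.993, 0.089, -0.002, 0.002, 0.625]
42 [1.355, -8.92, 0.09, -0.001, 0.002, 0.73]
48 [1.966, -9.789, 0.091, -0.001, 0.002, 0.834]
54 [2.665, -10.589, 0.091, -0.001, 0.003, 0.939]
60 [3.443, -11.311, 0.091, -0.001, 0.003, 1.044]
66 [4.292, -11.948, 0.091, -0.001, 0.003, 1.149]
72 [5.203, -12.493, 0.091, -0.001, 0.003, 1.253]
```

View pics/w1.png

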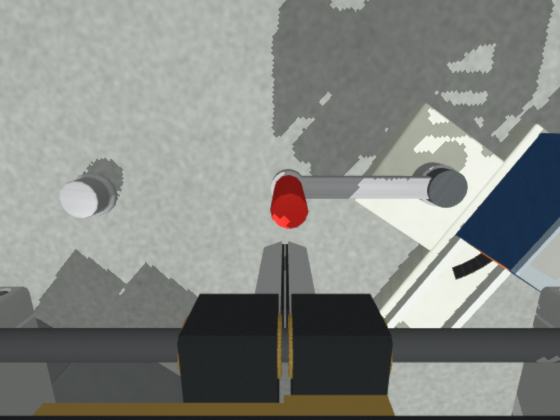

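The wrist view shows the red post at (290,205), directly ahead of the shut fingertips at (285,245). They're lined up, so I'll push along the arc.

Emit:
{"fn": "play_rows", "kwargs": {"steps": [[[0,-1.2,0,0,0,0,0],[-0.05,-1.8,0,0,0,0,0],[-0.1,-2.3,0,0,0,0.05,0],[-0.17,-2.84,0,0,0,0.1,0],[-0.18,-3.37,0,0,0,0.155,0],[-0.19,-3.9,0,0,0,0.206,0],[-0.15,-4.43,0,0,0,0.26,0],[-0.1,-4.96,0,0,0,0.31,0],[0,-5.48,0,0,0,0.36,0],[0.11,-6.0,0,0,0,0.415,0],[0.26,-6.51,0,0,0,0.47,0],[0.42,-7.02,0,0,0,0.52,0],[0.63,-7.5,0,0,0,0.57,0],[0.84,-8.0,0,0,0,0.625,0],[1.1,-8.46,0,0,0,0.68,0],[1.36,-8.92,0,0,0,0.73,0],[1.66,-9.36,0,0,0,0.78,0],[1.97,-9.79,0,0,0,0.834,0],[2.32,-10.2,0,0,0,0.89,0],[2.67,-10.59,0,0,0,0.94,0]]]}}

```text
time_s: 4.12
ee_pos: [0.4445, 0.2575, 0.0643]
eef_rot: [3.142, 0.001, -0.134]
force: [-2.7, -2.8, 1.9]
grip_width: 0.0003
```

```bash
cat > arc.py <<'E'
from go import *
o=ctrl.get_obs(); print(o['ee_pos'],o['force'])
pv=np.array([.5462,.2605])
for k in (54,58,60,62,64,66,67,68,69,70,72):
    th=np.radians(-133.5-k); rd=np.array([np.cos(th),np.sin(th)]); tg=np.array([np.sin(th),-np.cos(th)])
    print(k,rel(*(pv+.1*rd-.017*tg),.062,.811-np.radians(k),o))
E
python3 arc.py
```

```text
[0.44446052 0.25754144 0.0642831 ] [-2.71469306 -2.79988895  1.86082195]
54 [0.049, 0.079, 0.228, 0.0, 0.001, -0.003]
58 [-0.048, -0.623, 0.228, 0.0, 0.001, 0.067]
60 [-0.078, -0.976, 0.228, 0.0, 0.001, 0.102]
62 [-0.095, -1.329, 0.228, 0.0, 0.001, 0.137]
64 [-0.1, -1.683, 0.228, 0.0, 0.001, 0.172]
66 [-0.093, -2.037, 0.228, 0.0, 0.001, 0.207]
67 [-0.085, -2.214, 0.228, 0.0, 0.001, 0.224]
68 [-0.073, -2.391, 0.228, 0.0, 0.001, 0.242]
69 [-0.059, -2.567, 0.228, 0.0, 0.001, 0.259]
70 [-0.042, -2.743, 0.228, 0.0, 0.001, 0.277]
72 [0.003, -3.095, 0.228, 0.0, 0.001, 0.312]
```

Emit:
{"fn": "play_rows", "kwargs": {"steps": [[[-0.05,-0.5,0.1,0,0,0.05,0],[-0.08,-0.98,0.2,0,0,0.1,0],[-0.1,-1.33,0.2,0,0,0.14,0],[-0.1,-1.68,0.2,0,0,0.17,0],[-0.1,-1.9,0.2,0,0,0.19,0],[-0.1,-2.04,0.2,0,0,0.207,0],[-0.1,-2.04,0.2,0,0,0.207,0],[-0.1,-2.04,0.2,0,0,0.207,0]]]}}

```text
time_s: 4.78
ee_pos: [0.4459, 0.2779, 0.0624]
eef_rot: [3.141, 0.001, -0.34]
force: [-3.8, -2.8, 2.2]
grip_width: 0.0003
```

Emit:
{"fn": "play_rows", "kwargs": {"steps": [[[0,-0.1,0,0,0,0.01,0],[0,-0.2,0,0,0,0.02,0],[0,-0.2,0,0,0,0.02,0]]]}}

```text
time_s: 5.03
ee_pos: [0.4464, 0.2798, 0.0623]
eef_rot: [3.141, 0.002, -0.361]
force: [-4.2, -3.4, 1.4]
grip_width: 0.0005
```

Emit:
{"fn": "play_rows", "kwargs": {"steps": [[[0,-0.15,0,0,0,0.015,0],[0,-0.3,0,0,0,0.03,0],[0,-0.3,0,0,0,0.03,0]]]}}

```text
time_s: 5.28
ee_pos: [0.4469, 0.2819, 0.0622]
eef_rot: [3.139, 0.003, -0.392]
force: [-8.4, -9.2, 6.8]
grip_width: 0.0009
```

Emit:
{"fn": "play_rows", "kwargs": {"steps": [[[0,-0.1,0,0,0,0,0],[0,-0.15,0,0,0,0,0],[0,-0.15,0,0,0,0,0]]]}}

```text
time_s: 5.53
ee_pos: [0.4469, 0.2822, 0.0621]
eef_rot: [3.136, 0.003, -0.392]
force: [-9.2, -13.3, 8.3]
grip_width: 0.0005
```

```bash
python3 - <<'E'
from go import *
o=ctrl.get_obs(); print(o['ee_pos'],o['force'])
pv=np.array([.5462,.2605])
for k,b in ((68,.017),(60,.02),(50,.02),(40,.02),(30,.02),(20,.02),(10,.02),(0,.02),(0,.035),(0,.05)):
    th=np.radians(-133.5-k); rd=np.array([np.cos(th),np.sin(th)]); tg=np.array([np.sin(th),-np.cos(th)])
    print(k,rel(*(pv+.1*rd-b*tg),.062,.811-np.radians(k),o))
c=cam('top'); cv2.imwrite('pics/t2.png',cv2.resize(c['frame'][120:260,130:300],None,fx=4,fy=4,interpolation=cv2.INTER_CUBIC))
E
```

```text
[0.44690249 0.28224484 0.06213307] [ -9.16620427 -13.28875873   8.33050343]
68 [0.037, 0.083, 0.014, 0.006, 0.003, -0.016]
60 [0.44, 1.749, 0.022, 0.006, 0.004, -0.156]
50 [1.199, 3.357, 0.029, 0.005, 0.004, -0.33]
40 [2.225, 4.808, 0.034, 0.005, 0.005, -0.505]
30 [3.488, 6.06, 0.037, 0.004, 0.005, -0.679]
20 [4.948, 7.073, 0.038, 0.004, 0.006, -0.854]
10 [6.563, 7.817, 0.037, 0.004, 0.006, -1.028]
0 [8.282, 8.269, 0.034, 0.003, 0.007, -1.203]
0 [9.682, 8.808, 0.032, 0.003, 0.007, -1.203]
0 [11.081, 9.347, 0.03, 0.003, 0.007, -1.203]
```

View pics/t2.png

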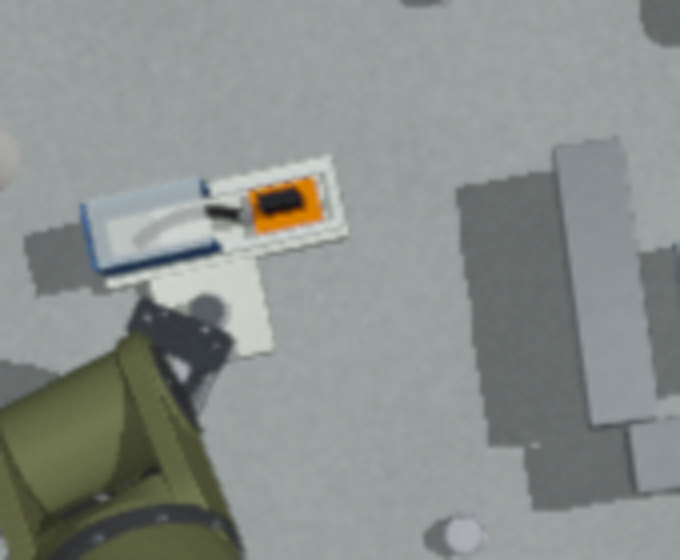

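The cassette is now fully clear of the hood, with its black fin at (279,200), and the contact force shows the lever is on its stop. I'll back off along the arc so the lever follows to rest.

Emit:
{"fn": "play_rows", "kwargs": {"steps": [[[0,0.2,0,0,0,-0.02,0],[0.15,0.9,0,0,0,-0.09,0],[0.44,1.75,0,0,0,-0.16,0],[0.8,2.55,0,0,0,-0.245,0],[1.2,3.36,0,0,0,-0.33,0],[1.7,4.1,0,0,0,-0.42,0],[2.2,4.8,0,0,0,-0.5,0],[2.85,5.45,0,0,0,-0.59,0],[3.5,6.06,0,0,0,-0.68,0],[4.2,6.6,0,0,0,-0.77,0],[4.95,7.07,0,0,0,-0.85,0],[5.75,7.45,0,0,0,-0.94,0],[6.56,7.8,0,0,0,-1.03,0],[7.4,8.05,0,0,0,-1.12,0],[8.3,8.27,0,0,0,-1.2,0],[9,8.5,0,0,0,-1.2,0],[9.7,8.8,0,0,0,-1.2,0],[10.4,9.1,0,0,0,-1.2,0],[11,9.3,0,0,0,-1.2,0],[11,9.3,0,0,0,-1.2,0]]]}}

```text
time_s: 7.25
ee_pos: [0.5139, 0.1536, 0.0623]
eef_rot: [-3.141, 0.006, 0.806]
force: [-0.6, 0.6, 0.7]
grip_width: 0.0005
```

```bash
python3 - <<'E'
from go import *
o=ctrl.get_obs();print(o['ee_pos'])
c=ctrl.camera('top')
print('fin', atz(c,(279.5)/4-.5+130,(200.5)/4-.5+120,.076),'base corners',[atz(c,(u+.5)/4-.5+130,(v+.5)/4-.5+120,.034)[:2].round(4) for u,v in((247,190),(316,178),(323,219),(255,232))])
print(rel(o['ee_pos'][0],o['ee_pos'][1],.2,.2),rel(.6241,.2039,.2,.2))
E
```

```text
[0.51385002 0.15355789 0.06232815]
fin [0.62462511 0.20650408 0.076     ] base corners [array([0.6377, 0.2359]), array([0.6469, 0.1852]), array([0.6165, 0.1797]), array([0.6067, 0.2296])]
[-0.083, 0.049, -13.776, 0.001, 0.007, 0.607] [11.18, 4.524, -13.855, 0.001, 0.007, 0.607]
```

Emit:
{"fn": "play_rows", "kwargs": {"steps": [[[0,0,-4,0,0,0,0],[0,0,-8,0,0,0,0],[1,0.5,-11,0,0,0.1,0.3],[3,1.5,-12,0,0,0.2,0.6],[6,2.5,-12,0,0,0.3,0.6],[8.5,3.5,-12,0,0,0.4,0.6],[10.5,4.2,-12,0,0,0.5,0.6],[11.3,4.6,-12,0,0,0.6,0.6],[11.3,4.6,-12,0,0,0.607,0.6],[11.3,4.6,-12,0,0,0.607,0.6],[11.3,4.6,-12,0,0,0.607,0.6]]]}}

```text
time_s: 8.22
ee_pos: [0.6247, 0.2041, 0.1815]
eef_rot: [3.139, 0.006, 0.203]
force: [-0.3, 0.2, 0.3]
grip_width: 0.0554
```

```bash
python3 - <<'E'
from go import *
import pickle
o=ctrl.get_obs();print(o['ee_pos'],o['eef_rot'],o['grip_width'])
c=ctrl.camera('wrist');pickle.dump(c,open('w2.pkl','wb'));cv2.imwrite('pics/w2.png',c['frame'])
t=ctrl.camera('top')
print(rel(.6245,.2055,.15,.2),rel(.6245,.2055,.04,.2))
print([proj(c,p).round(0) for p in((.6245,.2055,.076),(.4775,.1885,.1))])
E
```

```text
[0.62474028 0.20408161 0.18147986] [3.13872139 0.00628837 0.20265079] 0.055425480079370995
[0.012, -0.165, 3.186, 0.003, 0.006, 0.002] [0.075, -0.197, 14.185, 0.003, 0.006, 0.002]
[array([285., 208.]), array([110., 200.])]
```

View pics/w2.png

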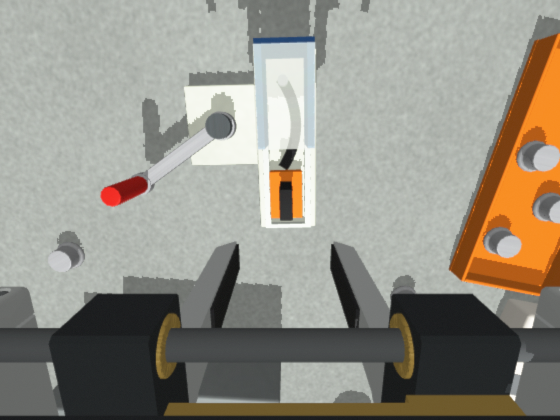

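Handle top is at (111,196) against a rest prediction of (110,200), so the lever has sprung back. The fin is at (286,183–220), centred between the jaws. I'll check its position along its length.

```bash
python3 - <<'E'
from go import *
import pickle
c=pickle.load(open('w2.pkl','rb'))
C=np.array([.6245,.2055]);u=np.array([np.cos(1.772),np.sin(1.772)]);v=np.array([-u[1],u[0]])
for x,z in((.015,.076),(-.015,.076),(-.015,.034),(.025,.034),(-.025,.034)): print(x,z,proj(c,[*(C+x*u),z]).round(1))
g=cv2.cvtColor(c['frame'],cv2.COLOR_BGR2HSV); print([tuple(c['frame'][r,286]) for r in range(160,228,2)])
print([tuple(c['frame'][205,k]) for k in range(268,306,2)])
E
```

```text
0.015 0.076 [285.3 191.6]
-0.015 0.076 [285.2 223.1]
-0.015 0.034 [285.3 211.1]
0.025 0.034 [285.5 173.6]
-0.025 0.034 [285.3 220.1]
[(np.uint8(28), np.uint8(28), np.uint8(29)), (np.uint8(28), np.uint8(29), np.uint8(28)), (np.uint8(29), np.uint8(28), np.uint8(28)), (np.uint8(28), np.uint8(28), np.uint8(29)), (np.uint8(33), np.uint8(36), np.uint8(42)), (np.uint8(22), np.uint8(69), np.uint8(131)), (np.uint8(26), np.uint8(93), np.uint8(179)), (np.uint8(27), np.uint8(96), np.uint8(182)), (np.uint8(26), np.uint8(95), np.uint8(183)), (np.uint8(27), np.uint8(95), np.uint8(183)), (np.uint8(27), np.uint8(90), np.uint8(171)), (np.uint8(19), np.uint8(25), np.uint8(36)), (np.uint8(19), np.uint8(20), np.uint8(19)), (np.uint8(21), np.uint8(19), np.uint8(18)), (np.uint8(21), np.uint8(20), np.uint8(20)), (np.uint8(47), np.uint8(47), np.uint8(47)), (np.uint8(50), np.uint8(49), np.uint8(49)), (np.uint8(49), np.uint8(49), np.uint8(49)), (np.uint8(50), np.uint8(50), np.uint8(50)), (np.uint8(51), np.uint8(51), np.uint8(52)), (np.uint8(50), np.uint8(51), np.uint8(51)), (np.uint8(50), np.uint8(51), np.uint
[... 712 characters left out ...]
153), np.uint8(251)), (np.uint8(46), np.uint8(154), np.uint8(251)), (np.uint8(45), np.uint8(148), np.uint8(249)), (np.uint8(50), np.uint8(58), np.uint8(79)), (np.uint8(52), np.uint8(52), np.uint8(52)), (np.uint8(52), np.uint8(53), np.uint8(53)), (np.uint8(52), np.uint8(53), np.uint8(53)), (np.uint8(53), np.uint8(53), np.uint8(52)), (np.uint8(52), np.uint8(52), np.uint8(52)), (np.uint8(38), np.uint8(94), np.uint8(170)), (np.uint8(45), np.uint8(153), np.uint8(251)), (np.uint8(47), np.uint8(153), np.uint8(251)), (np.uint8(47), np.uint8(154), np.uint8(251)), (np.uint8(47), np.uint8(154), np.uint8(251)), (np.uint8(151), np.uint8(191), np.uint8(229)), (np.uint8(215), np.uint8(226), np.uint8(223))]
```

```bash
python3 go.py .625,.2075,.04,.2
```

```text
[0.164, -0.382, 14.184, 0.003, 0.006, 0.002]
```

Emit:
{"fn": "play_rows", "kwargs": {"steps": [[[0.15,-0.4,3,0,0.003,0,0.5],[0.15,-0.4,6,0,0.006,0,0.5],[0.15,-0.4,9,0.003,0.006,0,0.5],[0.15,-0.4,11.5,0.003,0.006,0,0.5],[0.15,-0.4,13.2,0.003,0.006,0,0.5],[0.15,-0.4,14.1,0.003,0.006,0,0.5],[0.15,-0.4,14.1,0.003,0.006,0,0.5],[0.15,-0.4,14.1,0.003,0.006,0,0.4],[0.15,-0.4,14.1,0.003,0.006,0,0.4]]]}}

```text
time_s: 9.07
ee_pos: [0.6256, 0.2078, 0.0426]
eef_rot: [-3.141, -0.003, 0.202]
force: [0.8, 0.1, 0.2]
grip_width: 0.0391
```

Emit:
{"fn": "play_rows", "kwargs": {"steps": [[[0,0,0,0,0,0,0.25],[0,0,0,0,0,0,0.15],[0,0,0,0,0,0,0.1],[0,0,0,0,0,0,0],[0,0,0,0,0,0,0],[0,0,0,0,0,0,0],[0,0,0,0,0,0,0]]], "force": 25}}

```text
time_s: 9.65
ee_pos: [0.6256, 0.2079, 0.043]
eef_rot: [-3.141, -0.003, 0.202]
force: [-1.9, -0.0, 5.7]
grip_width: 0.0114
```

```bash
python3 - <<'E'
from go import *
o=ctrl.get_obs();print(o['ee_pos'],o['eef_rot'],o['force'],o['moment'],o['grip_width'])
p=o['ee_pos']
print(rel(p[0],p[1],.19,.2))
E
```

```text
[0.62562924 0.2078568  0.04297911] [-3.14129835e+00 -2.97821317e-03  2.01922188e-01] [-1.88886695 -0.01154099  5.65498457] [-0.22940237  0.31354516  0.0328189 ] 0.011432567613718383
[0.044, -0.004, -14.702, -0.0, -0.003, 0.002]
```

Emit:
{"fn": "play_rows", "kwargs": {"steps": [[[0,0,-0.5,0,0,0,0],[0,0,-1.5,0,0,0,0],[0,0,-3,0,0,0,0],[0,0,-5,0,0,0,0],[0,0,-7.5,0,0,0,0],[0,0,-10,0,0,0,0],[0,0,-12.5,0,0,0,0],[0,0,-14,0,0,0,0],[0,0,-14.7,0,0,0,0],[0,0,-14.7,0,0,0,0],[0,0,-14.7,0,0,0,0]]]}}

```text
time_s: 10.57
ee_pos: [0.625, 0.2077, 0.1894]
eef_rot: [-3.141, -0.002, 0.202]
force: [0.6, -0.6, -0.6]
grip_width: 0.012
```

```bash
python3 - <<'E'
from go import *
import pickle
o=ctrl.get_obs();print(o['ee_pos'],o['eef_rot'],o['force'],o['moment'],o['grip_width'])
c=ctrl.camera('wrist');pickle.dump(c,open('w3.pkl','wb'));cv2.imwrite('pics/w3.png',c['frame'])
W=(.5531,-.1319); yw=np.radians(6.56-90)
for f in (.5,1): print(rel(.6256+f*(W[0]-.6256),.2078+f*(W[1]-.2078),.19,.2+f*(yw-.2)))
# predicted cassette px if held centred
r=R.from_euler('xyz',o['eef_rot']); 
for x,y,z in((.025,.017,.014),(.025,-.017,.014),(-.025,-.017,.014),(-.025,.017,.014),(.015,0,.056),(-.015,0,.056)):
    # cassette x = tool y axis sign: dock +x (world ~+y) ; tool y=(sin,-cos) ~ -y
    q=o['ee_pos']+r.apply([-y if 0 else y*-1,-x,.023-z]); print((x,y,z),proj(c,q).round(1))
E
```

```text
[0.62497889 0.20767237 0.18939809] [-3.14129232e+00 -2.33636487e-03  2.01883255e-01] [ 0.62587594 -0.63736808 -0.62352015] [-0.0116175  -0.07931263 -0.06393961] 0.01201140061379597
[-6.874, 15.909, -0.144, -0.001, -0.001, 0.83]
[-13.831, 31.822, -0.155, -0.001, -0.001, 1.658]
(0.025, 0.017, 0.014) [256.8 210.8]
(0.025, -0.017, 0.014) [312.4 210.9]
(-0.025, -0.017, 0.014) [310.5 284.7]
(-0.025, 0.017, 0.014) [258.5 284.7]
(0.015, 0, 0.056) [284.7 252.9]
(-0.015, 0, 0.056) [284.6 306.8]
```

View pics/w3.png

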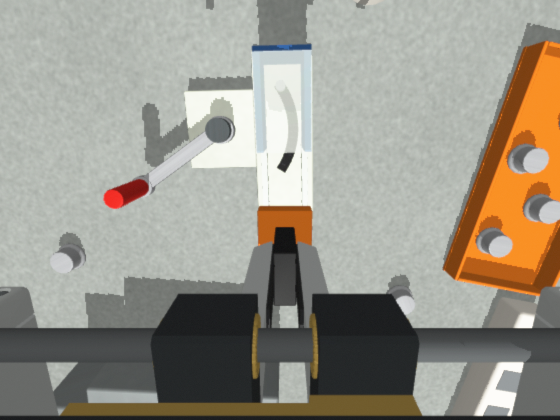

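```bash
python3 - <<'E'
from go import *
import pickle
c=pickle.load(open('w3.pkl','rb'));f=c['frame'].astype(int)
for col in (266,286,304): print(col,[(r,tuple(int(i) for i in f[r,col])) for r in list(range(202,214))+list(range(224,232))+list(range(246,262,1))] if col==286 else [(r,tuple(int(i) for i in f[r,col])) for r in range(203,212)])
for row in (212,225,240): print(row,[(k,int(f[row,k,0]),int(f[row,k,2])) for k in list(range(254,262))+list(range(308,316))])
print([(k,int(f[275,k,2])) for k in range(268,302,1)])
E
```

```text
266 [(203, (249, 251, 250)), (204, (246, 250, 249)), (205, (207, 224, 231)), (206, (77, 104, 153)), (207, (21, 71, 138)), (208, (19, 71, 138)), (209, (22, 73, 140)), (210, (19, 76, 148)), (211, (25, 92, 179))]
286 [(202, (245, 251, 249)), (203, (244, 250, 249)), (204, (240, 248, 247)), (205, (194, 221, 228)), (206, (72, 104, 152)), (207, (21, 71, 138)), (208, (20, 71, 138)), (209, (20, 72, 140)), (210, (21, 77, 148)), (211, (23, 91, 178)), (212, (27, 95, 185)), (213, (24, 95, 185)), (224, (26, 95, 184)), (225, (25, 94, 182)), (226, (23, 87, 167)), (227, (20, 34, 64)), (228, (20, 18, 19)), (229, (20, 21, 19)), (230, (21, 22, 21)), (231, (19, 20, 20)), (246, (22, 22, 20)), (247, (20, 19, 20)), (248, (20, 19, 20)), (249, (20, 20, 19)), (250, (20, 20, 20)), (251, (19, 19, 18)), (252, (22, 22, 24)), (253, (37, 38, 38)), (254, (56, 57, 58)), (255, (62, 63, 63)), (256, (64, 64, 63)), (257, (63, 64, 63)), (258, (62, 63, 63)), (259, (63, 63, 62)), (260, (64, 64, 64)), (261, (65, 65, 65))]
304 [(203, (249, 252, 250)), (204, (246, 250, 248)), (205, (207, 223, 231)), (206, (77, 105, 153)), (207,
[... 587 characters left out ...]
0), (313, 174, 180), (314, 176, 177), (315, 176, 177)]
240 [(254, 182, 185), (255, 184, 185), (256, 188, 189), (257, 178, 186), (258, 78, 176), (259, 26, 182), (260, 26, 184), (261, 25, 184), (308, 25, 184), (309, 24, 183), (310, 28, 183), (311, 66, 169), (312, 160, 171), (313, 172, 173), (314, 178, 178), (315, 181, 181)]
[(268, 115), (269, 65), (270, 32), (271, 27), (272, 25), (273, 29), (274, 51), (275, 65), (276, 69), (277, 69), (278, 70), (279, 70), (280, 69), (281, 70), (282, 71), (283, 71), (284, 70), (285, 70), (286, 71), (287, 71), (288, 70), (289, 69), (290, 70), (291, 69), (292, 70), (293, 69), (294, 68), (295, 55), (296, 31), (297, 25), (298, 26), (299, 32), (300, 68), (301, 114)]
```

The orange base's far top edge is at row 210.8 and the fin's at 253, against predictions of 210.8 and 252.9. The cassette is therefore held centred, with its underside 23 mm below the TCP. Now I'll carry it over the bricks.

Emit:
{"fn": "play_rows", "kwargs": {"steps": [[[-0.3,0.6,0,0,0,0.03,0],[-0.8,1.9,0,0,0,0.1,0],[-1.6,3.6,0,0,0,0.19,0],[-2.5,5.7,0,0,0,0.3,0],[-3.4,7.9,0,0,0,0.41,0],[-4.4,10.2,0,0,0,0.53,0],[-5.4,12.5,0,0,0,0.65,0],[-6.4,14.8,0,0,0,0.77,0],[-7.4,17.1,0,0,0,0.89,0],[-8.4,19.4,0,0,0,1.01,0],[-9.4,21.7,0,0,0,1.13,0],[-10.4,24,0,0,0,1.25,0],[-11.4,26.2,0,0,0,1.36,0],[-12.3,28.3,0,0,0,1.47,0],[-13,29.9,0,0,0,1.56,0],[-13.5,31,0,0,0,1.62,0],[-13.8,31.6,0,0,0,1.65,0],[-13.8,31.8,0,0,0,1.658,0],[-13.8,31.8,0,0,0,1.658,0],[-13.8,31.8,0,0,0,1.658,0]]]}}

```text
time_s: 12.28
ee_pos: [0.5534, -0.1311, 0.1882]
eef_rot: [-3.141, 0.001, -1.455]
force: [0.1, 0.2, -0.7]
grip_width: 0.0118
```

```bash
python3 - <<'E'
from go import *
import pickle
o=ctrl.get_obs();print(o['ee_pos'],o['eef_rot'],o['force'],o['grip_width'])
c=ctrl.camera('wrist');pickle.dump(c,open('w4.pkl','wb'));cv2.imwrite('pics/w4.png',c['frame'])
th=np.radians(6.56);Rz=np.array([[np.cos(th),-np.sin(th)],[np.sin(th),np.cos(th)]])
for x,y in((.027,.019),(.027,-.019),(-.027,-.019),(-.027,.019),(.055,.043),(.055,-.043)):
    z=.06 if x<.05 else .05; print((x,y),proj(c,[*(np.array([.5531,-.1319])+Rz@[x,y]),z]).round(1))
E
```

```text
[ 0.55336639 -0.13108258  0.18817398] [-3.14084504e+00  6.09945712e-04 -1.45458815e+00] [ 0.0806566   0.24800408 -0.72932321] 0.011836846539151407
(0.027, 0.019) [265.1 177.7]
(0.027, -0.019) [304.3 177.8]
(-0.027, -0.019) [303.2 230.6]
(-0.027, 0.019) [265.8 230.5]
(0.055, 0.043) [240.8 147.6]
(0.055, -0.043) [328.8 147.8]
```

View pics/w4.png

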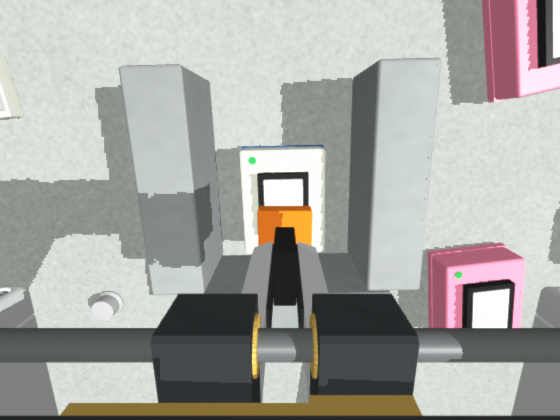

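The wrist view shows the window's far edge at about (264–303,178), against a predicted (265–304,178). The detector and bricks are symmetric about the held cassette. I'll refine the lateral position and yaw from the edges.

```bash
python3 - <<'E'
from go import *
import pickle
c=pickle.load(open('w4.pkl','rb'));g=cv2.cvtColor(c['frame'],cv2.COLOR_BGR2GRAY).astype(float)
def cross(line,i0,i1,th):
    s=line[i0:i1];k=[i for i in range(len(s)-1) if (s[i]-th)*(s[i+1]-th)<0]
    return [round(i0+i+(th-s[i])/(s[i+1]-s[i]),1) for i in k]
for r in (184,188,192,196,200,204): print('row',r,cross(g[r],250,320,120))
for k in (270,278,286,294,300): print('col',k,cross(g[:,k],160,205,120))
for r in (165,185,205,225,240): print('white',r,cross(g[r],230,256,150),cross(g[r],312,335,150))
print(np.degrees(ctrl.get_obs()['eef_rot'][2]))
E
```

```text
row 184 [np.float64(257.3), np.float64(262.4), np.float64(302.8), np.float64(307.6)]
row 188 [np.float64(257.6), np.float64(262.6), np.float64(307.6)]
row 192 [np.float64(257.8), np.float64(262.9), np.float64(303.0), np.float64(307.6)]
row 196 [np.float64(257.8), np.float64(263.0), np.float64(303.0), np.float64(307.6)]
row 200 [np.float64(258.0), np.float64(263.1), np.float64(303.0), np.float64(307.6)]
row 204 [np.float64(258.3), np.float64(263.3), np.float64(303.0), np.float64(307.6)]
col 270 [np.float64(172.3), np.float64(178.7)]
col 278 [np.float64(172.3), np.float64(178.6)]
col 286 [np.float64(172.0), np.float64(178.4)]
col 294 [np.float64(172.0), np.float64(178.1)]
col 300 [np.float64(171.8), np.float64(178.1)]
white 165 [] [np.float64(325.9)]
white 185 [] [np.float64(325.5)]
white 205 [np.float64(241.0)] []
white 225 [np.float64(237.5), np.float64(241.5), np.float64(242.1)] [np.float64(325.0)]
white 240 [] [np.float64(325.2)]
-83.32893638921361
```

```bash
python3 go.py .5523,-.1304,.12,-1.4347 .5523,-.1304,.093,-1.4347
```

```text
[-0.062, 0.114, 6.826, -0.001, 0.001, -0.02]
[-0.06, 0.116, 9.526, -0.001, 0.001, -0.02]
```

Emit:
{"fn": "play_rows", "kwargs": {"steps": [[[-0.06,0.1,0.5,0,0,-0.02,0],[-0.06,0.1,1.5,0,0,-0.02,0],[-0.06,0.1,3,0,0,-0.02,0],[-0.06,0.1,4.5,0,0,-0.02,0],[-0.06,0.1,6,0,0,-0.02,0],[-0.06,0.1,6.8,0,0,-0.02,0],[-0.06,0.1,7.4,0,0,-0.02,0],[-0.06,0.1,8,0,0,-0.02,0],[-0.06,0.1,8.5,0,0,-0.02,0],[-0.06,0.1,8.9,0,0,-0.02,0],[-0.06,0.1,9.0,0,0,-0.02,0],[-0.06,0.1,9.0,0,0,-0.02,0]]]}}

```text
time_s: 13.33
ee_pos: [0.5525, -0.1304, 0.0982]
eef_rot: [-3.141, 0.001, -1.434]
force: [-0.0, 0.5, -1.8]
grip_width: 0.0121
```

```bash
python3 go.py .5523,-.1304,.093,-1.4347; python3 - <<'E'
from go import *
import pickle
o=ctrl.get_obs();print(o['ee_pos'],o['eef_rot'],o['force'],o['grip_width'])
c=ctrl.camera('wrist');s=ctrl.camera('scene');pickle.dump((c,s),open('w5.pkl','wb'))
a=c['frame'][130:330,180:390];b=s['frame'][170:330,170:330]
cv2.imwrite('pics/w5.png',np.hstack([cv2.resize(a,(400,381),interpolation=cv2.INTER_CUBIC),cv2.resize(b,(381,381),interpolation=cv2.INTER_CUBIC)]))
th=np.radians(7.8);Rz=np.array([[np.cos(th),-np.sin(th)],[np.sin(th),np.cos(th)]]);C=np.array([.5523,-.1304])
for n,l,z in (('win',((.027,.019),(.027,-.019)),.06),('block',((.033,.025),(.033,-.025)),.06),('cas',((.025,.017),(.025,-.017)),o['ee_pos'][2]-.009)):
    print(n,[proj(c,[*(C+Rz@p),z]).round(1) for p in l])
E
```

```text
[-0.005, 0.017, 0.522, -0.001, 0.001, 0.0]
[ 0.5524704  -0.1304284   0.09821694] [-3.14068186e+00  5.06155492e-04 -1.43437363e+00] [-0.01175688  0.4831374  -1.82578422] 0.01209951404658945
win [array([256.1, 198.4]), array([310.5, 198.5])]
block [array([247.3, 190. ]), array([319.3, 190.1])]
cas [array([255.3, 212.4]), array([310.8, 212.4])]
```

View pics/w5.png

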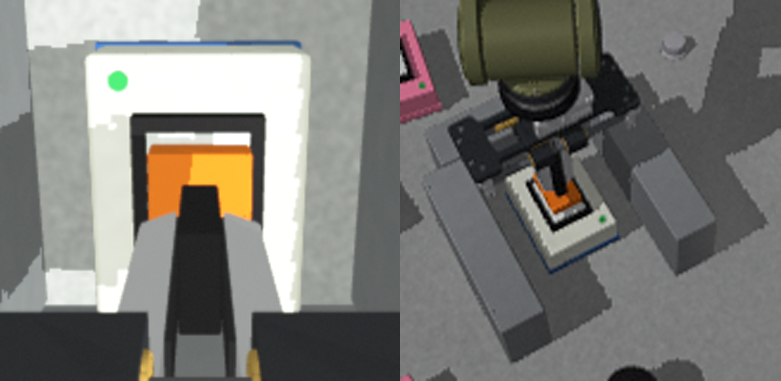

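The cassette's orange top spans crop x=147–253, inside the black frame at 131–265. The scene view shows it level between the bricks. I'll do a numeric centring check from the same picture.

```bash
python3 - <<'E'
from go import *
import pickle
c,s=pickle.load(open('w5.pkl','rb'));f=c['frame'];g=cv2.cvtColor(f,cv2.COLOR_BGR2GRAY).astype(float);b=f[...,0].astype(float);r=f[...,2].astype(float)
def cr(l,i0,i1,th):
    s=l[i0:i1];return [round(float(i0+i+(th-s[i])/(s[i+1]-s[i])),1) for i in range(len(s)-1) if (s[i]-th)*(s[i+1]-th)<0]
for q in (195,199,202,205): print('frame/window',q,cr(g[q],240,330,120))
for q in (212,218,224,232,240): print('red-blue',q,cr((r-b)[q],245,325,60))
for k in (262,285,305): print('col',k,'gray',cr(g[:,k],180,206,120),'r-b',cr((r-b)[:,k],195,220,60))
E
```

```text
frame/window 195 [247.9, 318.5]
frame/window 199 [248.1, 262.2, 281.6, 291.4, 310.4, 318.5]
frame/window 202 [248.1, 256.1, 311.4, 318.5]
frame/window 205 [248.3, 256.2, 311.3, 318.2]
red-blue 212 [256.3, 312.8]
red-blue 218 [256.6, 312.7]
red-blue 224 [256.7, 312.6]
red-blue 232 [257.0, 274.9, 293.6, 312.5]
red-blue 240 [257.1, 274.2, 294.4, 312.5]
col 262 gray [189.1, 199.0] r-b [205.2]
col 285 gray [189.1, 199.2] r-b [205.2]
col 305 gray [189.1, 198.7] r-b [205.5]
```

Emit:
{"fn": "play_rows", "kwargs": {"steps": [[[-0.08,0,0.2,0,0,0,0],[-0.08,0,0.4,0,0,0,0],[-0.08,0,0.5,0,0,0,0],[-0.08,0,0.5,0,0,0,0],[-0.08,0,0.5,0,0,0,0],[-0.08,0,0.5,0,0,0,0],[-0.08,0,0.5,0,0,0,0]]]}}

```text
time_s: 14.02
ee_pos: [0.5526, -0.1297, 0.0937]
eef_rot: [-3.14, 0.0, -1.434]
force: [-0.3, -0.2, -0.2]
grip_width: 0.0117
```

```bash
python3 - <<'E'
from go import *
import pickle
o=ctrl.get_obs();print(o['ee_pos'],o['eef_rot'],o['force'],o['grip_width'],abs(o['joint_vel']).max())
c=ctrl.camera('wrist');s=ctrl.camera('scene');t=ctrl.camera('top')
f=c['frame'];g=cv2.cvtColor(f,cv2.COLOR_BGR2GRAY).astype(float);b=f[...,0].astype(float);r=f[...,2].astype(float)
def cr(l,i0,i1,th):
    s=l[i0:i1];return [round(float(i0+i+(th-s[i])/(s[i+1]-s[i])),1) for i in range(len(s)-1) if (s[i]-th)*(s[i+1]-th)<0]
for q in (198,203,206): print(q,cr(g[q],240,330,120))
for q in (212,224,240): print('rb',q,cr((r-b)[q],245,325,60))
for k in (262,285,305): print('col',k,cr(g[:,k],180,206,120),cr((r-b)[:,k],195,220,60))
cv2.imwrite('pics/t6.png',np.hstack([cv2.resize(t['frame'],(480,360)),cv2.resize(s['frame'][190:310,190:300],(320,360),interpolation=cv2.INTER_CUBIC)]))
E
```

```text
[ 0.55259213 -0.12970066  0.09371393] [-3.13998929e+00  1.76013060e-04 -1.43437619e+00] [-0.27354134 -0.17008983 -0.16579258] 0.011670883476173424 0.0022421250172007905
198 [248.4, 320.2]
203 [248.4, 256.4, 313.1, 320.0]
206 [248.6, 256.7, 312.9, 320.0]
rb 212 [256.3, 312.8]
rb 224 [256.7, 312.6]
rb 240 [257.1, 274.2, 294.4, 312.5]
col 262 [190.6, 200.7] [205.2]
col 285 [190.6, 201.1] [205.2]
col 305 [190.4, 200.5] [205.5]
```

View pics/t6.png

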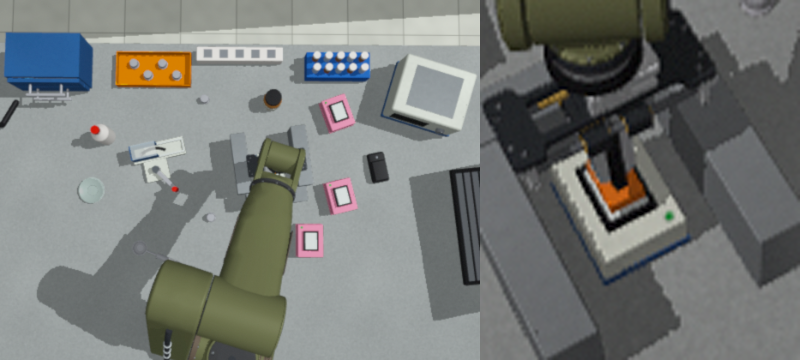

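The window centre is at column 284.8 and the cassette centre at 284.6. The lever is at rest and the other items are unmoved, so I'm handing in.

```bash
python3 -c "
from station import ctrl
print(ctrl.hand_in())"
```

```text
the job is handed in; nothing more can be done
None
```

The job is handed in, and every step went as asked. I pushed the lever to its stop, and the contact force jumped from about 3 N to 13 N there. I then let it spring back to rest, gripped the ejected cassette by its fin and carried it over the bricks. It is now held above the silver window. The clock read about 14 s of the 58 s allowed at the last check.

**Final checks**
- **Height:** the underside is about 10.7 mm above the window. This comes from the arm's height reading and how deep the fin was gripped.
- **Centring and yaw:** across the window, the cassette and window centres agree to 0.2 px in the wrist picture (about 0.1 mm). Yaw matches to within about 1°.
- **Level and still:** tilt is about 0.1°, joint speeds are near zero, and there is no sign of contact in the force reading.
- **Surroundings:** the lever is back at rest, and the other items look unmoved in the top view.

**Disagreements**
- **Window position and yaw:** the first top-view estimate differed from the wrist camera by about 2 mm and 1.2°. I corrected to the wrist view.
- **Cassette in the dock:** the nominal position differed from what the cameras showed by 3–4 mm. I gripped where the cameras put it, and the picture after lifting showed it centred in the jaws.
- **Centring along the window:** I checked this only through the camera model, so it is good to about 1 mm.

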